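Gauge the modules and load the 10 mm one into the test chamber

TASK

First swing the test chamber's door wide open by its handle. Then find the 10 mm thick module among the three look-alikes in the rack (10, 17 and 22 mm) by pinching them, and stand it upright on the chamber floor, lengthwise between the two orange rails and far enough in that the door could be shut. Let go of it, leave the door wide open and the other two modules standing in their slots, and do not disturb the other things on the bench.

Things in the scene. Friction and masses are not known exactly. Their poses are not given: they have to be found in the camera images.
- chamber: fixed test chamber, 170 mm deep (x), 200 wide (y); origin: centre of underside; open front at x = -85 looks along -x, roughly across the bench to the robot's right. Floor 12 thick; clear walls, 164 clear at the front, 140 high; back wall inside at x = +73. Roof (underside 132 above table) and the blue fan unit on it (to 215) begin 35 to 41 mm behind the front, so reach in tilted, holding the module near its end at the door
- bay (a point): the module's place in the chamber: on its floor, 12 mm above the table, midway between two orange rails 16 mm tall, 130 long, 15 apart (only the 10 mm module fits), running along x; axes as the chamber's; at chamber x = -16, y = 0. A module centred here has its near end 14 mm behind the front plane
- chamber_door (a joint): door angle in rad: 0 shut, growing as the free edge swings out along the chamber's -x (counter-clockwise from above), stop at 1.9; starts 0 to 0.2; light hinge (about 1 N at the handle) that stays where it is left
- door_handle (a point): upright round black handle bar, 16 mm diameter, 63 to 138 mm above the table, held by a bracket at its lower end only, its axis 36 mm in front of the door's face; this point: on its axis, 118 mm above the table; turns with the door. Door: 200 wide, 12 thick, top at 138 mm
- door_hinge (a point): point on the door's vertical hinge axis, 118 mm above the table, at the chamber's front, -y side; the door swings about it
- rack: black rack fixed to the bench, base 150 x 235 x 10 mm, origin: centre of its underside; three slots along its x at y = -75, 0 and +75 mm, each between two rails 130 mm long, 26 mm apart, up to 32 mm above the table
- module_p: one of three look-alike green resin-potted circuit modules: 110 mm long (x), 80 tall (z), 10, 17 or 22 thick (y) all over, centred on its origin, the centre of its underside; which has which thickness is not told. 0.13 to 0.4 kg. Starts standing in one of the rack's slots, lengthwise along the rack's x, underside 10 mm above the table
- module_q: one of three look-alike green resin-potted circuit modules: 110 mm long (x), 80 tall (z), 10, 17 or 22 thick (y) all over, centred on its origin, the centre of its underside; which has which thickness is not told. 0.13 to 0.4 kg. Starts standing in one of the rack's slots, lengthwise along the rack's x, underside 10 mm above the table
- module_r: one of three look-alike green resin-potted circuit modules: 110 mm long (x), 80 tall (z), 10, 17 or 22 thick (y) all over, centred on its origin, the centre of its underside; which has which thickness is not told. 0.13 to 0.4 kg. Starts standing in one of the rack's slots, lengthwise along the rack's x, underside 10 mm above the table
- calculator: bystander: black pocket calculator 150 x 78 x 16 mm, flat; origin: centre of underside
- multimeter: bystander: yellow multimeter 160 x 80 x 44 mm, flat; origin: centre of underside
- spool: bystander: solder spool, 60 mm diameter, 50 mm tall; origin: centre of underside
- screwdriver: bystander: red screwdriver 180 mm long along its x, lying flat
- sponge_tray: bystander: black tray with yellow sponge 110 x 80 x 37 mm; origin: centre of underside
- mug: bystander: blue mug, 76 mm diameter, 90 mm tall; origin: centre of underside
Mind the look-alikes: they are no part of the job. What is shaped like the module_p but purple is not meant.

How it is judged (in metres and radians):
On the way, in this order (a step that is already met when the one before it is completed fails the run):
1. the chamber's door stands open by at least 70 degrees (value of joint chamber_door above 1.22 rad), for 0.2 s.
2. a module is held by the gripper, lifted at least 30 mm (((contact force between module_p and the fingers above 1 N and height (world z) of module_p above 0.04 m) or (contact force between module_q and the fingers above 1 N and height (world z) of module_q above 0.04 m) or (contact force between module_r and the fingers above 1 N and height (world z) of module_r above 0.04 m))), for 0.1 s.
3. the 10 mm module (the only one that fits) stands on the chamber floor between the rails (((x of module_p in the frame of bay between -0.013 and 0.03 m and y of module_p in the frame of bay between -0.006 and 0.006 m and z of module_p in the frame of bay between -0.005 and 0.005 m and angle between module_p's own z axis and vertical below 0.1 rad) or (x of module_q in the frame of bay between -0.013 and 0.03 m and y of module_q in the frame of bay between -0.006 and 0.006 m and z of module_q in the frame of bay between -0.005 and 0.005 m and angle between module_q's own z axis and vertical below 0.1 rad) or (x of module_r in the frame of bay between -0.013 and 0.03 m and y of module_r in the frame of bay between -0.006 and 0.006 m and z of module_r in the frame of bay between -0.005 and 0.005 m and angle between module_r's own z axis and vertical below 0.1 rad))), for 0.2 s.
At the end, for the whole second after the job is handed in: 10 mm module (the only one that fits) at rest on the chamber floor (5 mm) between the rails, upright (0.1 rad), near end behind the door plane (centre -13 to +30 mm from the bay in x, 6 mm in y); door open over 1.22 rad; other modules upright (0.15 rad), within 20 mm of their starts (((x of module_p in the frame of bay between -0.013 and 0.03 m and y of module_p in the frame of bay between -0.006 and 0.006 m and z of module_p in the frame of bay between -0.005 and 0.005 m and angle between module_p's own z axis and vertical below 0.1 rad and distance of each of module_q, module_r from where it was at the start of the episode below 0.02 m and angle between each of module_q, module_r's own z axis and vertical below 0.15 rad) or (x of module_q in the frame of bay between -0.013 and 0.03 m and y of module_q in the frame of bay between -0.006 and 0.006 m and z of module_q in the frame of bay between -0.005 and 0.005 m and angle between module_q's own z axis and vertical below 0.1 rad and distance of each of module_p, module_r from where it was at the start of the episode below 0.02 m and angle between each of module_p, module_r's own z axis and vertical below 0.15 rad) or (x of module_r in the frame of bay between -0.013 and 0.03 m and y of module_r in the frame of bay between -0.006 and 0.006 m and z of module_r in the frame of bay between -0.005 and 0.005 m and angle between module_r's own z axis and vertical below 0.1 rad and distance of each of module_p, module_q from where it was at the start of the episode below 0.02 m and angle between each of module_p, module_q's own z axis and vertical below 0.15 rad)) and value of joint chamber_door above 1.22 rad and linear speed of each of module_p, module_q, module_r below 0.02 m/s); the robot touches nothing.
It fails at once if a module is knocked over (tilted by more than 0.6 rad, down in the rack or on the bench) ((angle between module_p's own z axis and vertical above 0.6 rad and height (world z) of module_p below 0.04 m) or (angle between module_q's own z axis and vertical above 0.6 rad and height (world z) of module_q below 0.04 m) or (angle between module_r's own z axis and vertical above 0.6 rad and height (world z) of module_r below 0.04 m)).
It fails at once if a bystander (calculator, multimeter, spool, screwdriver, sponge tray, mug) is moved by more than 30 mm (distance of any of calculator, multimeter, spool, screwdriver, sponge_tray, mug from where it was at the start of the episode above 0.03 m).
It also fails if it takes over 64 s, if anything falls off the work surface, if the arm or the gripper's body presses on something with over 40 N, if the wrist force passes 120 N, or if a joint passes its speed limit or range.

ROBOT

A 6-joint arm with a two-finger parallel gripper is mounted at the origin on the work surface. World frame = base frame: x ahead of the robot, y to its left, z up, the work surface at z = 0. Lengths are in mm, angles in rad, forces in N, time in s.
With the tool pointing down it reaches from about 300 to 775 mm from the base axis. Payload 14.6 kg.
Tool frame: the origin (TCP) lies on the centre line of the jaws, within the pads' length; the fingertips stand 19 mm ahead of it and the grasp point (between the pads) is the TCP (bot.tip_reach is the distance from the TCP to the fingertips, in mm); y points along the fingers, x is the direction in which the jaws open and shut, and the axes are right-handed (so a half turn about y gives the same grasp; the last joint's range is limited). The gripper opens to 85 mm and grips with 20 to 120 N. Pads are 22 mm wide; open, the fingers measure 114 mm over their backs; the gripper's body (76 mm by 85 mm) begins 54 mm behind the grasp point. The pads swing forward as they close: fully open they stand 13 mm farther back than shut.
Start: joints at [1.172, 0.3, 1.521, -0, 1.321, -0.067], TCP at [179.157, 519.993, 250.281] pointing down, gripper open.
Joint ranges: [-3.03, 3.03], [-0.79, 2.21], [0.23, 2.52], [-1.04, 4.18], [0, 3.07], [-2.55, 2.55]. Speed limits (rad/s): [2.22, 2.22, 2.57, 3.14, 3.14, 3.14].

INTERFACE

Orientations are given as a unit quaternion [w, x, y, z].
In Python, from rig import bot gives the robot as it stands. Calls block until the motion is done:
- bot.move_to(position, orientation): joint-space move of the TCP to a pose.
- bot.servo_line(position, attitude=None, speed=150, until_force=None): straight line of the TCP; attitude=None keeps the orientation; speed is the mean speed in mm/s. With until_force (N) it stops when the force on the tool has changed by that much, and returns True; else False.
- bot.move_joints(angles): joint-space move.
- bot.move_gripper(opening, grip_force=None): finger opening in mm; grip_force is the grip in N (None keeps the last); returns when the fingers have stopped.
- bot.dwell(seconds).
- bot.ik(position, orientation): joint angles nearest the present ones, or None.
- bot.read_state(): the state.
- bot.read_camera(name): name is "scene" or "top" or "wrist"; returns a dict with "image" (400x640x3 uint8, blue, green, red), "depth" (400x640 float32, mm along the optical axis (not along the pixel's ray), 0 where there is no reading), "fovy" (degrees; the focal length in pixels is half the picture's height over the tangent of half this angle, whatever the lens; pixels are square), "cx", "cy" (the principal point, pixels), "k1" (the pictures are not rectified: a ray, as slopes to the right and down, at radius r is drawn at 1 + k1 r^2 times it, then the intrinsics apply), "eye" and "attitude" of the camera in the world; the wrist camera has in their place "mount" (4x4, takes a point from camera to tool coordinates, whose origin is the TCP and whose axes are the tool frame's). Camera axes: x right, y down, z forward; pixel columns grow to the right and rows downward; lengths in mm; the calibration is good to about 2 mm. A picture is of the moment at which its call begins: read the wrist's pose just before it.
A pose or a line that the arm cannot do raises bot.MotionError and nothing moves.
- bot.finish_job(): hands the job in, once; it reports no verdict.
The state is a dict: "clock": time; "joint_positions": joint angles; "qvel": joint speeds; "effort": joint torques, N m; "ee_pos": TCP position; "tool_rot": TCP orientation; "ft_force": force on the tool from outside, world axes, zero at the start; "moment": the same for the moment, N m; "grip_width": finger opening in mm.
Only numpy, scipy, OpenCV 4.12 (cv2) and the standard library are available. Lean on these libraries where they do the work, as an engineer would, in place of code of your own. Each camera call takes 0.05 s, during which the arm holds its last target.

## Working session

There is one attempt and no reset: what is moved stays moved. The work goes in short steps, each a Python script; the robot and the scene stay as the last script left them, time stands still between calls to the robot, and variables do not carry over. Pictures are saved under pics/ and viewed, and the job is handed in when it is done.

```bash
ls; mkdir -p pics; cat > h.py <<'E'
import numpy as np, cv2
from rig import bot
from scipy.spatial.transform import Rotation as R
def rot(q): return R.from_quat([q[1],q[2],q[3],q[0]])
def quat(M):
    q=R.from_matrix(M).as_quat(); return [q[3],q[0],q[1],q[2]]
def down(yaw):
    # tool y down, tool x horizontal at yaw
    x=np.array([np.cos(yaw),np.sin(yaw),0]); y=np.array([0,0,-1.]); return np.c_[x,y,np.cross(x,y)]
def snap(name,tag=None):
    s=bot.read_state(); c=bot.read_camera(name)
    if 'mount' in c:
        T=np.eye(4);T[:3,:3]=rot(s['tool_rot']).as_matrix();T[:3,3]=s['ee_pos'];P=T@np.array(c['mount'])
    else:
        P=np.eye(4);P[:3,:3]=rot(c['attitude']).as_matrix();P[:3,3]=c['eye']
    c['P']=P
    if tag: cv2.imwrite(f'pics/{tag}.png',c['image']); np.savez(f'pics/{tag}.npz',**{k:np.array(v) for k,v in c.items()})
    return c
def load(tag):
    return {k:v for k,v in np.load(f'pics/{tag}.npz').items()}
def rays(c,uv):
    uv=np.atleast_2d(np.array(uv,float)); f=200/np.tan(np.radians(c['fovy'])/2)
    K=np.array([[f,0,c['cx']],[0,f,c['cy']],[0,0,1.]])
    n=cv2.undistortPointsIter(uv[:,None],K,np.array([float(c['k1']),0,0,0]),None,None,(3,100,1e-10))[:,0] if hasattr(cv2,'undistortPointsIter') else cv2.undistortPoints(uv[:,None],K,np.array([float(c['k1']),0,0,0]))[:,0]
    return np.c_[n,np.ones(len(n))]
def onz(c,uv,z):
    d=rays(c,uv)@c['P'][:3,:3].T; o=c['P'][:3,3]; return o+d*((z-o[2])/d[:,2])[:,None]
def dep(c,uv):
    uv=np.atleast_2d(uv); r=rays(c,uv); D=np.array([c['depth'][int(round(v)),int(round(u))] for u,v in uv]); return (r*D[:,None])@c['P'][:3,:3].T+c['P'][:3,3]
def proj(c,X):
    X=np.atleast_2d(X); p=(X-c['P'][:3,3])@c['P'][:3,:3]; n=p[:,:2]/p[:,2:]; f=200/np.tan(np.radians(c['fovy'])/2)
    n=n*(1+c['k1']*(n**2).sum(1,keepdims=True)); return n*f+[c['cx'],c['cy']]
E
python3 - <<'E'
from h import *
for n in ('scene','top','wrist'):
    c=snap(n,n+'0'); print(n,c['fovy'],c['cx'],c['cy'],c['k1'],c['P'].round(3).tolist(),c['depth'].min(),c['depth'].max())
print(bot.read_state())
E
```

```text
pics
scene 56.783477236276845 318.4596022690672 193.88996233572612 -0.0073154260546678855 [[0.164, 0.669, -0.725, 1419.37], [0.986, -0.117, 0.115, -233.349], [-0.008, -0.734, -0.679, 880.826], [0.0, 0.0, 0.0, 1.0]] 0.0 3999.7834
top 43.82264967221395 321.34514335908176 200.628386624245 -0.04569579801093522 [[-0.017, -0.989, 0.149, 350.965], [-1.0, 0.018, 0.01, -122.422], [-0.013, -0.149, -0.989, 1470.46], [0.0, 0.0, 0.0, 1.0]] 0.0 2438.2947
wrist 65.70003409632304 316.26094762590265 201.03512785395606 -0.04753532220966237 [[0.327, 0.912, 0.249, 115.211], [0.945, -0.316, -0.087, 541.586], [-0.001, 0.264, -0.965, 373.002], [0.0, 0.0, 0.0, 1.0]] 0.0 1412.3114
{'clock': 0.15, 'joint_positions': array([ 1.17240689e+00,  3.00334773e-01,  1.52142954e+00,  3.16833550e-07,
        1.32070468e+00, -6.66113688e-02]), 'qvel': array([-0.00097799, -0.00381275, -0.00182627,  0.00124011,  0.00172714,
       -0.00023798]), 'effort': array([-2.17904642e-03, -5.43672144e+01, -3.61884677e+01, -1.49515267e-04,
        3.21582826e-03,  3.93432197e-05]), 'ee_pos': array([179.09523929, 519.8554591 , 249.86020412]), 'tool_rot': array([-0.57553793,  0.57586316,  0.41030757, -0.41083502]), 'ft_force': array([-0.87667967, -0.11552701, -1.35370223]), 'moment': array([-0.03290945,  0.0363676 , -0.000532  ]), 'grip_width': 85.38737718254477}
```

View pics/scene0.png

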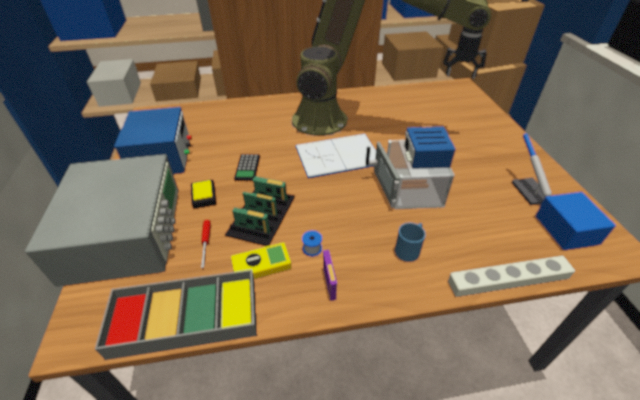

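View pics/top0.png

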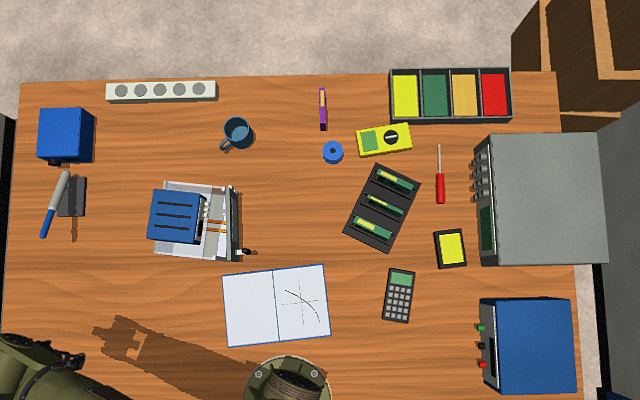

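View pics/wrist0.png

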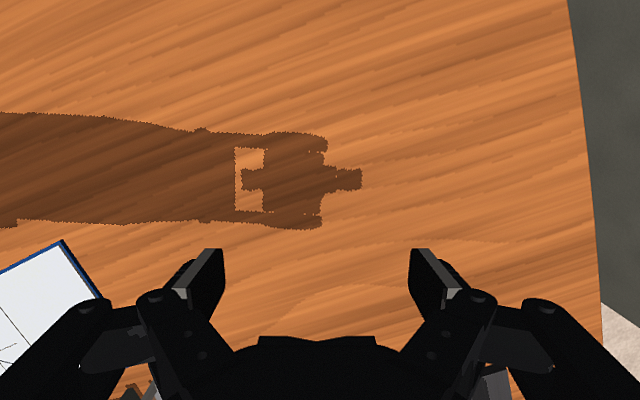

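```bash
python3 - <<'E'
import cv2
a=cv2.imread('pics/top0.png');cv2.imwrite('pics/top0a.png',cv2.resize(a[160:285,130:290],None,fx=5,fy=4.8,interpolation=cv2.INTER_CUBIC)[:600,:800])
cv2.imwrite('pics/top0b.png',cv2.resize(a[155:265,335:445],None,fx=5,fy=5,interpolation=cv2.INTER_CUBIC))
a=cv2.imread('pics/scene0.png');cv2.imwrite('pics/scene0a.png',cv2.resize(a[110:220,345:475],None,fx=5,fy=5,interpolation=cv2.INTER_CUBIC))
E
```

```text
(no output)
```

View pics/top0a.png

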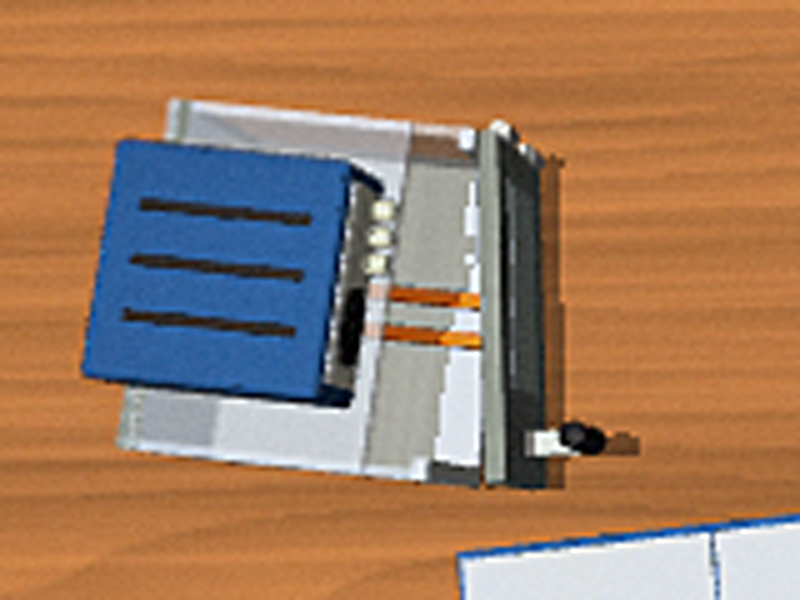

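View pics/top0b.png

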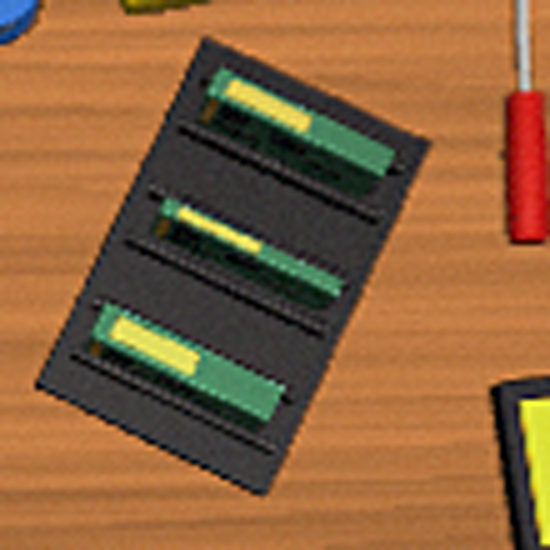

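View pics/scene0a.png

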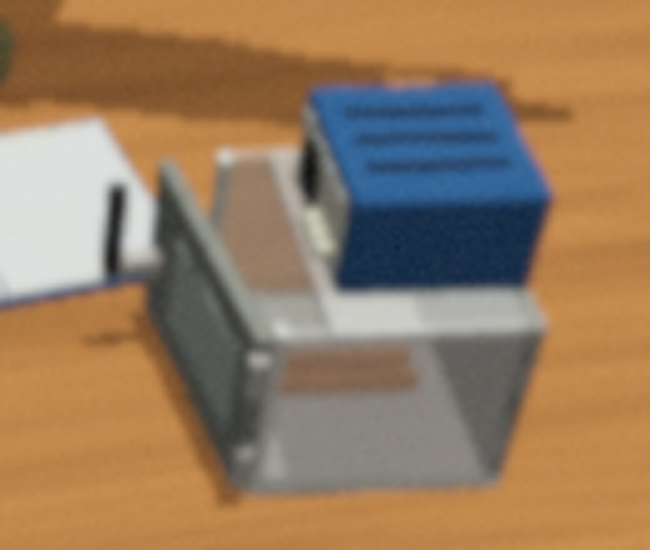

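```bash
python3 - <<'E'
from h import *
c=load('top0')
def T(x,y): return [130+x/5-.4,160+y/4.8-.4]
def B(x,y): return [335+x/5-.4,155+y/5-.4]
print('doortop outer hinge/free',onz(c,[T(498,128),T(505,485),T(484,128),T(485,485)],138).round(0))
print('handle top',onz(c,T(582,437),138).round(0))
print('roof corners',onz(c,[T(172,100),T(476,128),T(120,445),T(425,480)],140).round(0))
print('rails (z=28)',onz(c,[T(478,300),T(478,339),T(385,292),T(385,331)],28).round(0))
print('rack corners z10',onz(c,[B(205,38),B(432,143),B(265,493),B(38,385)],10).round(0))
for k in ([(215,75),(390,160)],[(165,205),(338,287)],[(103,313),(280,403)]): print(onz(c,[B(*p) for p in k],90).round(0).tolist())
f=lambda a:print(dep(c,[a]).round(0))
f(T(210,200)); f(T(582,437)); f(B(290,125))
E
```

```text
doortop outer hinge/free [[597. 143. 138.]
 [395. 137. 138.]
 [597. 151. 138.]
 [395. 148. 138.]]
handle top [[421.  96. 138.]]
roof corners [[616. 323. 140.]
 [597. 155. 140.]
 [420. 345. 140.]
 [398. 180. 140.]]
rails (z=28) [[511. 175.  28.]
 [487. 175.  28.]
 [517. 230.  28.]
 [493. 230.  28.]]
rack corners z10 [[ 685. -272.   10.]
 [ 619. -405.   10.]
 [ 413. -298.   10.]
 [ 478. -167.   10.]]
[[646.0, -269.0, 90.0], [595.0, -366.0, 90.0]]
[[571.0, -238.0, 90.0], [523.0, -333.0, 90.0]]
[[511.0, -202.0, 90.0], [459.0, -298.0, 90.0]]
[[547. 277. 213.]]
[[420.  95. 141.]]
[[ 616. -310.   92.]]
```

```bash
python3 - <<'E'
from h import *
c=load('wrist0'); print(c['mount'].round(3))
c=load('top0')
for n,p in dict(spool=(333,152),mug=(238,130),mm=(384,140),calc=(398,295),purple=(322,108),screw0=(439,145),screw1=(440,203),tray=(450,248)).items(): print(n,onz(c,p,20).round(0))
# candidate look poses
s=bot.read_state();print(rot(s['tool_rot']).as_matrix().round(2))
for pos in ([430,60,330],[430,90,300],[480,60,330],[420,100,250]):
  for yaw in (0,.5,1.2,-.5,-1.2,1.57,-1.57,2.4,3.14,-2.4):
    q=bot.ik(pos,quat(down(yaw))); print(pos,yaw,None if q is None else np.round(q,2))
E
```

```text
[[ 1.00000e+00 -2.00000e-03 -0.00000e+00 -3.60000e-01]
 [-0.00000e+00 -2.64000e-01  9.65000e-01 -1.23219e+02]
 [-2.00000e-03 -9.65000e-01 -2.64000e-01  6.74830e+01]
 [ 0.00000e+00  0.00000e+00  0.00000e+00  1.00000e+00]]
spool [[ 717. -144.   20.]]
mug [[791. 142.  20.]]
mm [[ 751. -298.   20.]]
calc [[ 292. -322.   20.]]
purple [[ 855. -114.   20.]]
screw0 [[ 732. -463.   20.]]
screw1 [[ 557. -457.   20.]]
tray [[ 424. -479.   20.]]
[[ 0.33 -0.   -0.95]
 [ 0.95 -0.    0.33]
 [-0.   -1.    0.  ]]
[430, 60, 330] 0 [ 0.05 -0.02  1.7  -0.    1.46  0.05]
[430, 60, 330] 0.5 [ 0.05 -0.02  1.7  -0.    1.46 -0.45]
[430, 60, 330] 1.2 [ 0.05 -0.02  1.7  -0.    1.46 -1.15]
[430, 60, 330] -0.5 [ 0.05 -0.02  1.7  -0.    1.46  0.55]
[430, 60, 330] -1.2 [ 0.05 -0.02  1.7  -0.    1.46  1.25]
[430, 60, 330] 1.57 [ 0.05 -0.02  1.7  -0.    1.46 -1.52]
[430, 60, 330] -1.57 [ 0.05 -0.02  1.7  -0.    1.46  1.62]
[430, 60, 330] 2.4 [ 0.05 -0.02  1.7  -0.    1.46 -2.35]
[430, 60, 330] 3.14 None
[430, 60, 330] -2.4 [ 0.05 -0.02  1.7  -0.    1.46  2.45]
[430, 90, 300] 0 [ 0.12  0.01  1.74 -0.    1.39  0.12]
[
[... 879 characters left out ...]
7  1.62]
[480, 60, 330] 2.4 [ 0.05  0.1   1.58 -0.    1.47 -2.35]
[480, 60, 330] 3.14 None
[480, 60, 330] -2.4 [ 0.05  0.1   1.58 -0.    1.47  2.45]
[420, 100, 250] 0 [ 0.15  0.03  1.83 -0.    1.28  0.15]
[420, 100, 250] 0.5 [ 0.15  0.03  1.83 -0.    1.28 -0.35]
[420, 100, 250] 1.2 [ 0.15  0.03  1.83 -0.    1.28 -1.05]
[420, 100, 250] -0.5 [ 0.15  0.03  1.83 -0.    1.28  0.65]
[420, 100, 250] -1.2 [ 0.15  0.03  1.83 -0.    1.28  1.35]
[420, 100, 250] 1.57 [ 0.15  0.03  1.83 -0.    1.28 -1.42]
[420, 100, 250] -1.57 [ 0.15  0.03  1.83 -0.    1.28  1.72]
[420, 100, 250] 2.4 [ 0.15  0.03  1.83 -0.    1.28 -2.25]
[420, 100, 250] 3.14 None
[420, 100, 250] -2.4 [ 0.15  0.03  1.83 -0.    1.28  2.55]
```

```bash
python3 - <<'E'
from h import *
for p in ([430,20,380],[430,20,340],[430,20,300]):
    q=bot.ik(p,quat(down(2.3)))
    if q is not None: break
print(p,q)
t=bot.read_state()['clock']
bot.move_to(p,quat(down(2.3)))
c=snap('wrist','w1'); print(bot.read_state()['clock']-t)
E
```

```text
[430, 20, 380] [-0.03864901 -0.04420886  1.61117464  0.          1.57462687 -2.33864901]
2.1167000000000002
```

View pics/w1.png

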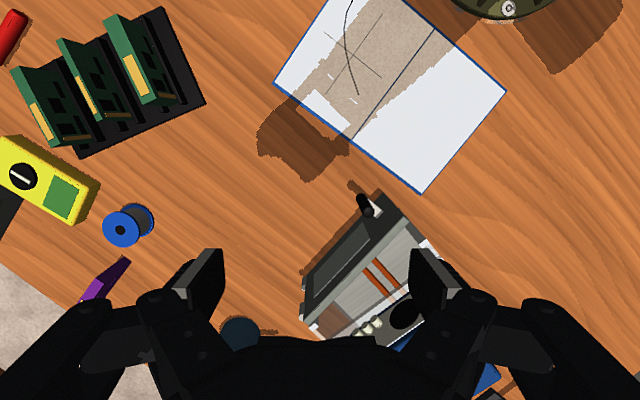

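```bash
python3 - <<'E'
import cv2
a=cv2.imread('pics/w1.png');cv2.imwrite('pics/w1a.png',cv2.resize(a[175:345,295:445],None,fx=4,fy=3.5,interpolation=cv2.INTER_CUBIC))
cv2.imwrite('pics/w1b.png',cv2.resize(a[0:165,0:215],None,fx=3.6,fy=3.6,interpolation=cv2.INTER_CUBIC))
E
```

```text
(no output)
```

View pics/w1a.png

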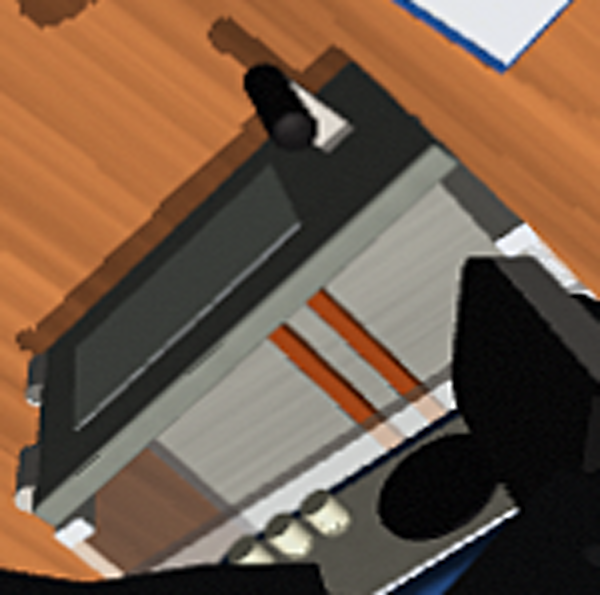

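View pics/w1b.png

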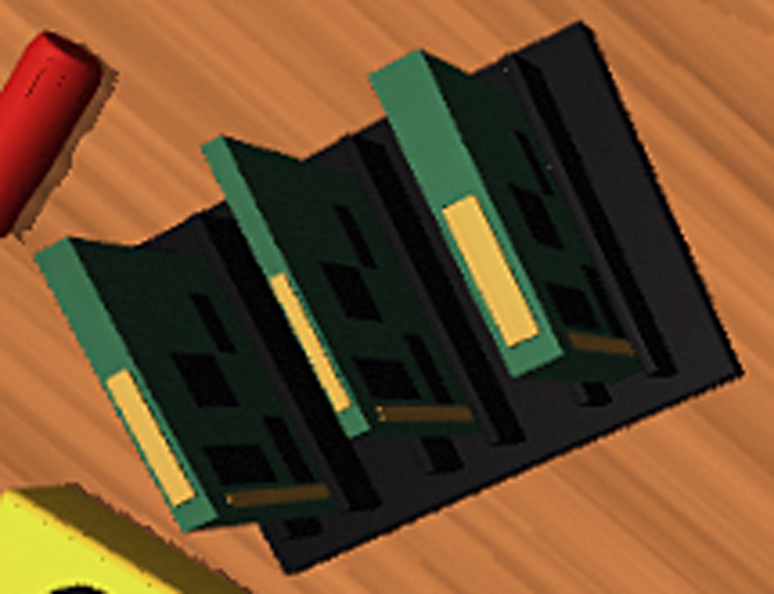

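```bash
python3 - <<'E'
from h import *
c=load('w1')
A=lambda x,y:[295+x/4-.4,175+y/3.5-.4]
B=lambda x,y:[x/3.6-.4,y/3.6-.4]
p=lambda n,*a:print(n,onz(c,*a).round(1).tolist())
p('handle top',A(291,130),138); print(dep(c,[A(291,130)]).round(1))
p('door free top outer/inner',[A(432,148),A(455,163)],138)
p('door hinge top outer/inner',[A(35,505),A(55,520)],138)
p('rails z28 (start near door: top edges)',[A(318,291),A(277,328)],28)
p('rail far',[A(385,350),A(420,390),A(340,400),A(372,418)],28)
m=[[(372,77),(420,50),(562,352),(517,378)],[(203,150),(225,135),(368,430),(348,438)],[(35,257),(70,237),(215,522),(183,532)]]
for k in m:
  X=onz(c,[B(*q) for q in k],90); print(X.round(0)[:,:2].tolist(), 'len',np.linalg.norm((X[3]-X[0])),np.linalg.norm(X[2]-X[1]),'th',np.linalg.norm(X[1]-X[0]),np.linalg.norm(X[2]-X[3]),'c',X.mean(0).round(1), np.degrees(np.arctan2(*(X[3]+X[2]-X[0]-X[1])[[1,0]])))
p('rack corners',[B(585,22),B(742,375),B(290,573)],10)
E
```

```text
handle top [[422.2, 98.5, 138.0]]
[[422.3  98.7 137.3]]
door free top outer/inner [[397.8, 136.0, 138.0], [396.9, 145.5, 138.0]]
door hinge top outer/inner [[591.1, 140.6, 138.0], [591.7, 150.3, 138.0]]
rails z28 (start near door: top edges) [[485.5, 200.4, 28.0], [511.0, 201.1, 28.0]]
rail far [[488.9, 244.2, 28.0], [494.3, 271.4, 28.0], [521.2, 249.2, 28.0], [519.2, 267.0, 28.0]]
[[467.0, -300.0], [449.0, -292.0], [498.0, -196.0], [516.0, -203.0]] len 108.69450290423177 107.70542197146135 th 19.94051105031855 19.77297961506932 c [ 482.4 -247.6   90. ] 62.899863002327464
[[526.0, -336.0], [517.0, -332.0], [568.0, -236.0], [576.0, -240.0]] len 107.46407612136902 108.83591271700621 th 10.228105092085007 8.66067860639182 c [ 546.9 -285.8   90. ] 62.1465001131488
[[600.0, -368.0], [585.0, -361.0], [637.0, -264.0], [649.0, -272.0]] len 108.05895128638237 109.96267028409505 th 16.82736573288331 14.376275224381079 c [ 617.7 -316.3   90. ] 62.02226163277212
rack corners [[409.5, -296.3, 10.0], [477.3, -164.3, 10.0], [683.8, -271.3, 10.0]]
```

```bash
cat > door.py <<'E'
from h import *
H=np.array([597,150.]); P0=np.array([422.2,98.6]); y0=np.radians(1.4)
def pose(d):
    c,s=np.cos(d),np.sin(d); v=P0-H; p=H+[c*v[0]-s*v[1],s*v[0]+c*v[1]]; return [p[0],p[1],116.],quat(down(y0+d))
def st(): 
    s=bot.read_state(); print(round(s['clock'],2),s['ee_pos'].round(1),'F',s['ft_force'].round(1),'w',round(s['grip_width'],1))
E
python3 - <<'E'
from door import *
for d in np.linspace(0,1.6,5): print(d,pose(d)[0],bot.ik(*pose(d)))
p,q=pose(0)
bot.move_gripper(46,22)
bot.move_to([p[0],p[1],200],q); st()
print(bot.servo_line(p,None,100,12)); st()
bot.move_gripper(0,22); st()
for d in np.arange(1,3)*.2: bot.servo_line(*pose(d),120); st()
E
```

```text
0.0 [np.float64(422.2), np.float64(98.6), 116.0] [ 1.44908750e-01  2.18091834e-01  1.97344119e+00 -4.44089210e-16
  9.50059631e-01  1.20474140e-01]
0.4 [np.float64(456.0146410429603), np.float64(34.58713867269958), 116.0] [-4.41478133e-03  2.65947911e-01  1.91137307e+00 -4.44089210e-16
  9.64271677e-01 -4.28849391e-01]
0.8 [np.float64(512.087770278351), np.float64(-11.204569549680883), 116.0] [-9.33926502e-02  3.73944672e-01  1.76225287e+00 -4.44089210e-16
  1.00539512e+00 -9.17827260e-01]
1.2000000000000002 [np.float64(581.566673536193), np.float64(-31.545620807172213), 116.0] [-0.11707189  0.51103905  1.55699067  0.          1.07356294 -1.3415065 ]
1.6 [np.float64(653.4821596945986), np.float64(-23.224610365368875), 116.0] [-9.15264050e-02  6.55656492e-01  1.32451398e+00 -4.44089210e-16
  1.16142219e+00 -1.71596101e+00]
4.85 [422.3  98.6 200.2] F [ 0.2 -0.   0.5] w 46.1
False
5.84 [422.5  98.6 116.5] F [-0.6 -0.1  0.7] w 46.3
6.21 [422.6  98.7 116.5] F [1.8 0.3 3.4] w 15.4
6.66 [436.1  64.8 116.4] F [-0.8 -0.2  6.7] w 15.5
7.11 [456.   34.6 116.4] F [-3.6 -2.   9.4] w 15.4
```

```bash
python3 - <<'E'
from door import *
for d in list(np.arange(3,8)*.2)+[1.55]: bot.servo_line(*pose(d),120); st()
E
```

```text
7.56 [481.7   8.8 116.4] F [-4.5 -4.2 11. ] w 15.3
8.01 [512.  -11.3 116.4] F [-4.7 -6.5 10.8] w 15.5
8.46 [545.8 -25.  116.5] F [-3.3 -7.2 10.1] w 15.0
8.91 [581.6 -31.6 116.5] F [-2.5 -8.   9.3] w 15.4
9.36 [618.2 -30.9 116.5] F [-0.1 -6.4  7.6] w 15.5
9.73 [645.1 -25.5 116.5] F [ 0.9 -4.1  7.1] w 15.3
```

```bash
cat >> h.py <<'E'
def tilt(yaw,th,sg=1):
    # module length yaw; fingers point down and along +yaw by th
    e=np.array([np.cos(yaw),np.sin(yaw),0]); y=np.sin(th)*e+[0,0,-np.cos(th)]; x=sg*np.array([-np.sin(yaw),np.cos(yaw),0]); return np.c_[x,y,np.cross(x,y)]
def st(): 
    s=bot.read_state(); print(round(s['clock'],2),s['ee_pos'].round(1),'F',s['ft_force'].round(1),'w',round(s['grip_width'],1))
E
python3 - <<'E'
from door import *
bot.move_gripper(46); st()
s=bot.read_state()['ee_pos']; bot.servo_line([s[0],s[1],210],None,150); st()
q0=bot.read_state()['joint_positions']
ch=np.radians(82.8); rk=np.radians(62.3)
e=np.array([np.cos(ch),np.sin(ch)]); F=np.array([497.5,167.5])
M=np.array([547,-286]); er=np.array([np.cos(rk),np.sin(rk)])
for th in (40,45,50,55):
  for sg in (1,-1):
    print(th,sg)
    for n,z in(('bay',80),('bayhi',104)):
      g=F+e*(85-51); q=bot.ik([*g,z],quat(tilt(ch,np.radians(th),sg))); print(n,None if q is None else q.round(2))
    g=F+e*(85-51-130); q=bot.ik([*g,104],quat(tilt(ch,np.radians(th),sg))); print('out',None if q is None else q.round(2))
    for z in (78,180):
      g=M-er*39; q=bot.ik([*g,z],quat(tilt(rk,np.radians(th),sg))); print('rackA',z,None if q is None else q.round(2))
    for z in (78,180):
      g=M+er*39; q=bot.ik([*g,z],quat(tilt(rk+np.pi,np.radians(th),sg))); print('rackB',z,None if q is None else q.round(2))
E
```

```text
10.13 [644.5 -25.5 115.7] F [1.1 0.5 0.4] w 46.4
10.91 [644.1 -25.5 208.9] F [-0.8 -0.1 -0.3] w 45.9
40 1
bay None
bayhi None
out [-0.23  0.41  1.9   0.81  1.08  2.55]
rackA 78 [-0.83  0.75  1.4   0.67  1.33  2.52]
rackA 180 None
rackB 78 [-0.25  0.76  1.39 -0.71  1.27  0.55]
rackB 180 [-0.25  0.62  1.35 -0.69  1.41  0.43]
40 -1
bay [ 0.04  0.48  1.87  0.93  0.91 -0.48]
bayhi [ 0.04  0.44  1.86  0.9   0.94 -0.43]
out [-0.23  0.41  1.9   0.81  1.08 -0.59]
rackA 78 [-0.83  0.75  1.4   0.67  1.33 -0.63]
rackA 180 [-0.83  0.62  1.35  0.65  1.47 -0.52]
rackB 78 None
rackB 180 None
45 1
bay None
bayhi None
out [-0.26  0.44  1.91  0.89  1.13  2.47]
rackA 78 [-0.85  0.78  1.38  0.74  1.38  2.48]
rackA 180 None
rackB 78 [-0.23  0.78  1.38 -0.78  1.32  0.6 ]
rackB 180 [-0.23  0.65  1.34 -0.76  1.45  0.47]
45 -1
bay [ 0.01  0.5   1.88  1.04  0.95 -0.58]
bayhi [ 0.01  0.46  1.88  1.01  0.98 -0.53]
out [-0.26  0.44  1.91  0.89  1.13 -0.67]
rackA 78 [-0.85  0.78  1.38  0.74  1.38 -0.66]
rackA 180 [-0.85  0.65  1.35  0.72  1.51 -0.55]
rackB 78 [-0.23  0.78  1.38 -0.78  1.32 -2.55]
rackB 180 None
50
[... 492 characters left out ...]
 1.34  0.79  1.56 -0.58]
rackB 78 [-0.21  0.81  1.37 -0.85  1.37 -2.51]
rackB 180 None
55 1
bay [-0.04  0.56  1.89  1.21  1.06  2.38]
bayhi [-0.04  0.51  1.89  1.18  1.08  2.44]
out [-0.31  0.5   1.9   1.02  1.24  2.34]
rackA 78 [-0.89  0.84  1.35  0.86  1.49  2.41]
rackA 180 [-0.89  0.7   1.33  0.85  1.6   2.54]
rackB 78 [-0.19  0.84  1.35 -0.91  1.43  0.67]
rackB 180 [-0.19  0.7   1.33 -0.9   1.53  0.54]
55 -1
bay [-0.04  0.56  1.89  1.21  1.06 -0.76]
bayhi [-0.04  0.51  1.89  1.18  1.08 -0.71]
out [-0.31  0.5   1.9   1.02  1.24 -0.8 ]
rackA 78 [-0.89  0.84  1.35  0.86  1.49 -0.73]
rackA 180 [-0.89  0.7   1.33  0.85  1.6  -0.6 ]
rackB 78 [-0.19  0.84  1.35 -0.91  1.43 -2.47]
rackB 180 None
```

```bash
python3 - <<'E'
from h import *
ch=np.radians(82.8); e=np.array([np.cos(ch),np.sin(ch)]); F=np.array([497.5,167.5])
bot.move_to([*(F-e*100),220],quat(tilt(ch,np.radians(45),-1))); st()
c=snap('wrist','w2'); c2=snap('top','top2')
a=c2['image'];cv2.imwrite('pics/top2a.png',cv2.resize(a[130:285,130:290],None,fx=4,fy=3.8,interpolation=cv2.INTER_CUBIC))
E
```

```text
12.02 [485.2  68.1 219.7] F [0.  0.9 0.8] w 46.3
```

View pics/w2.png

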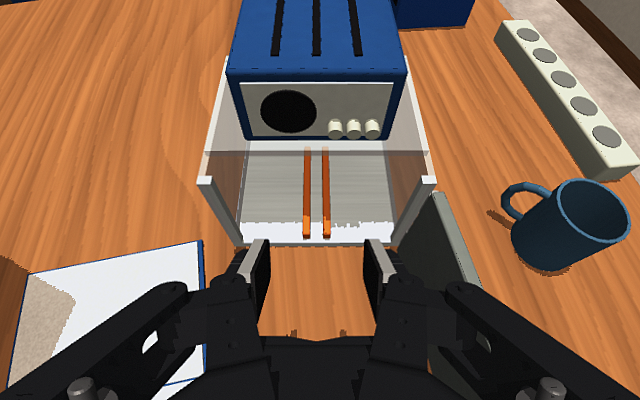

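View pics/top2a.png

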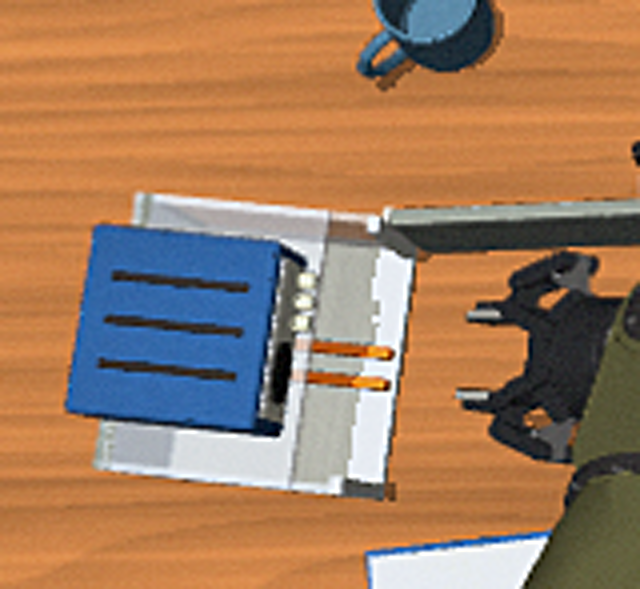

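```bash
python3 - <<'E'
from h import *
c=load('w2'); im=c['image']
cv2.imwrite('pics/w2a.png',cv2.resize(im[130:260,230:400],None,fx=4.5,fy=4.5,interpolation=cv2.INTER_CUBIC))
hsv=cv2.cvtColor(im,cv2.COLOR_BGR2HSV)
for v in (160,175,190,205,215,225,232):
    row=im[v,290:345].astype(int); m=(row[:,2]-row[:,0]>90)
    print(v,(np.where(m)[0]+290).tolist())
E
```

```text
160 [304, 305, 306, 307, 308, 309, 322, 323, 324, 325, 326, 327]
175 [304, 305, 306, 307, 308, 309, 323, 324, 325, 326, 327, 328]
190 [304, 305, 306, 307, 308, 309, 323, 324, 325, 326, 327, 328]
205 [303, 304, 305, 306, 307, 308, 309, 323, 324, 325, 326, 327, 328, 329]
215 [303, 304, 305, 306, 307, 308, 309, 323, 324, 325, 326, 327, 328, 329]
225 [303, 304, 305, 306, 307, 308, 309, 323, 324, 325, 326, 327, 328, 329, 330]
232 [303, 304, 305, 306, 307, 308, 309, 323, 324, 325, 326, 327, 328, 329, 330]
```

View pics/w2a.png

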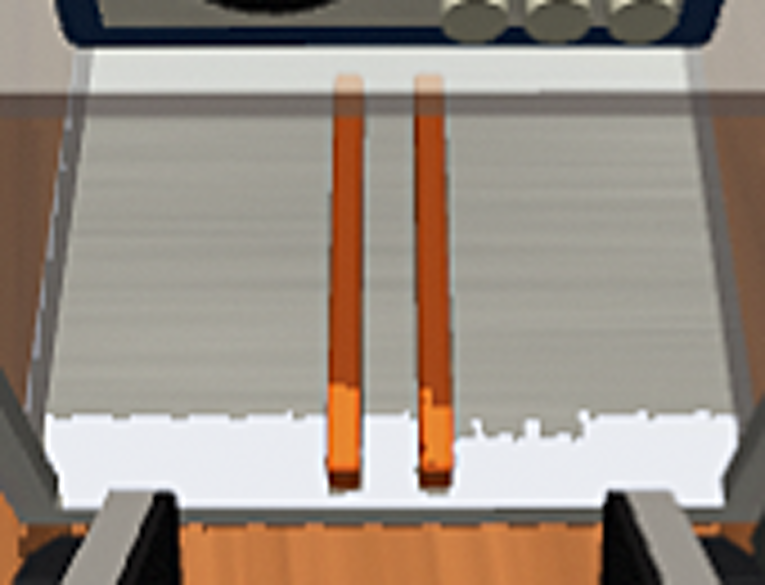

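```bash
python3 - <<'E'
from h import *
c=load('w2'); im=c['image'].astype(float)
g=im[:,:,2]-im[:,:,0]
mids=[]
for v in range(155,233,6):
    def edge(a,b):  # half-crossing subpixel
        r=g[v,a:b+1]; t=(r.min()+r.max())/2; s=np.sign(r-t); i=np.where(s[:-1]!=s[1:])[0]
        return [a+k+(t-r[k])/(r[k+1]-r[k]) for k in i]
    L=edge(298,314); Rr=edge(317,334)
    if len(L)==2 and len(Rr)==2:
        X=onz(c,[[u,v] for u in L+Rr],28); mids.append(X[:,:2].mean(0)); print(v,X.round(1)[:,:2].tolist(),'gap',round(np.linalg.norm(X[2]-X[1]),1),round(np.linalg.norm(X[3]-X[0]),1))
mids=np.array(mids); d=cv2.fitLine(mids.astype(np.float32),cv2.DIST_L2,0,.01,.01).ravel(); print(d,np.degrees(np.arctan2(d[1],d[0])))
A=lambda x,y:[230+x/4.5-.4,130+y/4.5-.4]
print('rail ends z28',onz(c,[A(345,470),A(437,470)],28).round(1).tolist())
print('rail far z28',onz(c,[A(350,78),A(430,78)],28).round(1).tolist())
print('floor front z12',onz(c,[A(62,508),A(722,508)],12).round(1).tolist())
print('wall tops fronts',onz(c,[[197,180],[212,178],[422,177],[436,177]],140).round(1).tolist())
print('roof front edge z140',onz(c,[[206,152],[433,152]],140).round(1).tolist(), 'fan',onz(c,[[243,137],[392,137]],140).round(1).tolist())
print('dep',dep(c,[[316,230],[306,215],[326,215],[316,215]]).round(1).tolist())
E
```

```text
155 [[495.2, 284.1], [503.8, 283.1], [518.8, 281.2], [527.4, 280.1]] gap 15.0 32.5
161 [[493.9, 274.3], [502.4, 273.3], [517.6, 271.4], [526.0, 270.3]] gap 15.4 32.4
167 [[492.9, 264.7], [501.2, 263.7], [516.5, 261.8], [524.6, 260.8]] gap 15.5 31.9
173 [[491.8, 255.4], [499.9, 254.4], [515.3, 252.4], [523.5, 251.4]] gap 15.6 32.0
179 [[490.8, 246.2], [498.7, 245.2], [514.3, 243.3], [522.5, 242.3]] gap 15.7 32.0
185 [[489.7, 237.3], [497.7, 236.3], [513.2, 234.4], [521.4, 233.3]] gap 15.6 32.0
191 [[488.7, 228.6], [496.6, 227.6], [512.1, 225.7], [520.4, 224.6]] gap 15.5 32.0
197 [[487.2, 220.1], [495.7, 219.1], [511.0, 217.1], [519.4, 216.1]] gap 15.5 32.4
203 [[486.3, 211.8], [494.6, 210.7], [510.0, 208.8], [518.2, 207.8]] gap 15.5 32.1
209 [[485.3, 203.6], [493.6, 202.6], [508.9, 200.7], [517.2, 199.6]] gap 15.4 32.1
215 [[484.4, 195.6], [492.3, 194.6], [508.0, 192.7], [516.3, 191.6]] gap 15.8 32.2
221 [[483.4, 187.8], [491.7, 186.8], [506.9, 184.9], [515.6, 183.8]] gap 15.3 32.5
227 [[482.7, 180.1], [490.8, 179.1], [506.0, 177.2], [514.8, 176.1]] gap 15.3 32.3
[1.2192257e-01 9.9253964e-01 5.0456302e+02 2.2799014e+02] 82.996925
rail ends z28 [[486.2, 170.8, 28.0], [509.3, 167.9, 28.0]]
rail far z28 [[501.6, 297.1, 28.0], [525.3, 294.2, 28.0]]
floor front z12 [[411.4, 176.2, 12.0], [583.7, 154.5, 12.0]]
wall tops fronts [[398.8, 181.5, 140.0], [411.2, 181.9, 140.0], [585.5, 161.1, 140.0], [597.3, 159.6, 140.0]]
roof front edge z140 [[404.7, 210.5, 140.0], [603.1, 185.7, 140.0]] fan [[437.3, 223.6, 140.0], [571.2, 206.8, 140.0]]
dep [[498.8, 181.8, 11.6], [488.6, 195.6, 27.1], [512.1, 192.7, 26.9], [501.3, 202.2, 11.1]]
```

```bash
python3 - <<'E'
from h import *
rk=np.radians(62.3); er=np.array([np.cos(rk),np.sin(rk)]); M=np.array([547,-286])
bot.move_gripper(40)
bot.move_to([*(M-er*80),190],quat(tilt(rk,np.radians(45),-1))); st()
c=snap('wrist','w3')
E
```

```text
13.93 [ 510.4 -355.8  190.3] F [ 0.2 -0.7 -0.2] w 39.9
```

View pics/w3.png

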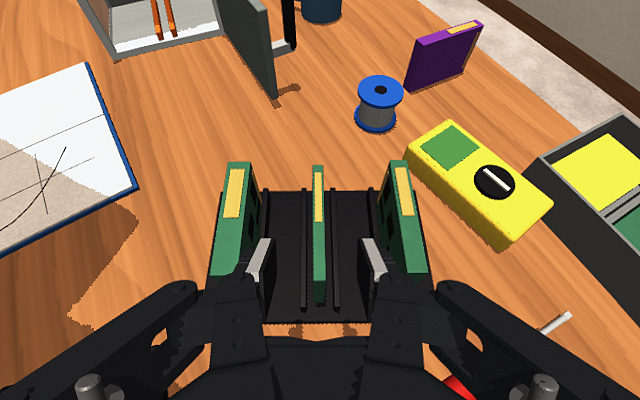

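```bash
python3 - <<'E'
from h import *
c=load('w3'); im=c['image']
cv2.imwrite('pics/w3a.png',cv2.resize(im[155:315,290:350],None,fx=6,fy=3.7,interpolation=cv2.INTER_CUBIC))
# green-or-yellow mask
b,g,r=[im[:,:,i].astype(int) for i in range(3)]
m=((g-r>10)&(g>60))|((r>150)&(g>120)&(b<140)&(r-b>60))
for v in range(160,310,8):
    xs=[x for x in range(300,335) if m[v,x]]
    print(v,(xs[0],xs[-1],len(xs)) if xs else None, end=' ')
    if xs:
        X=onz(c,[[xs[0]-.5,v],[xs[-1]+.5,v]],90); print(X[:,:2].round(1).tolist(),round(np.linalg.norm(X[1]-X[0]),1))
    else: print()
E
```

```text
160 (300, 334, 35) [[559.8, -226.2], [589.1, -241.5]] 33.0
168 (300, 334, 33) [[555.7, -234.5], [584.5, -249.6]] 32.5
176 (300, 334, 31) [[551.8, -242.6], [580.1, -257.4]] 32.0
184 (300, 334, 32) [[547.9, -250.4], [575.8, -265.0]] 31.5
192 (313, 323, 10) [[554.4, -263.3], [563.1, -267.8]] 9.8
200 (313, 323, 11) [[550.7, -270.6], [559.2, -275.0]] 9.6
208 (313, 323, 11) [[547.0, -277.6], [555.4, -282.0]] 9.5
216 (313, 323, 10) [[543.5, -284.5], [551.7, -288.8]] 9.3
224 (313, 324, 12) [[540.0, -291.1], [548.9, -295.8]] 10.0
232 (313, 324, 12) [[536.7, -297.6], [545.4, -302.2]] 9.9
240 (313, 324, 12) [[533.4, -303.9], [542.0, -308.5]] 9.8
248 (313, 324, 12) [[530.2, -310.1], [538.7, -314.5]] 9.6
256 (313, 324, 12) [[527.1, -316.0], [535.5, -320.5]] 9.5
264 (313, 325, 13) [[524.1, -321.9], [533.1, -326.6]] 10.2
272 (313, 325, 13) [[521.1, -327.6], [530.0, -332.2]] 10.0
280 (313, 325, 13) [[518.3, -333.1], [527.1, -337.7]] 9.9
288 None 
296 None 
304 None
```

View pics/w3a.png

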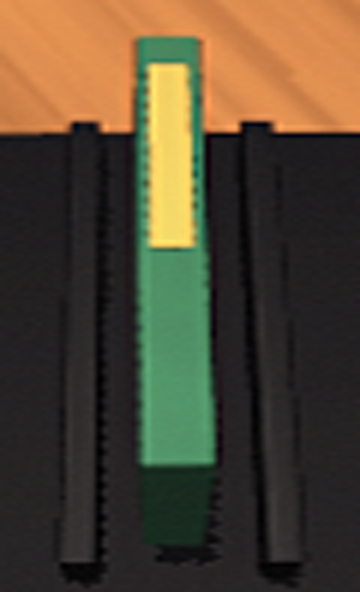

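```bash
python3 - <<'E'
from h import *
rk=np.radians(62.7); er=np.array([np.cos(rk),np.sin(rk)]); M=np.array([547.8,-286.8])
g=M-er*39; q=quat(tilt(rk,np.radians(45),-1))
bot.servo_line([*g,150],q,150); 
print(bot.servo_line([*g,78],None,100,12)); st()
bot.move_gripper(0,80); st()
bot.servo_line([*g,90],None,60); st()
snap('wrist','w4')
E
```

```text
False
15.38 [ 530.1 -321.6   78.5] F [ 0.6  0.2 -0.3] w 40.2
15.75 [ 530.1 -321.8   78.7] F [-0.3 -1.8  4.3] w 9.3
16.1 [ 530.  -321.4   90.3] F [-0.8  0.2 -2.3] w 9.0
```

View pics/w4.png

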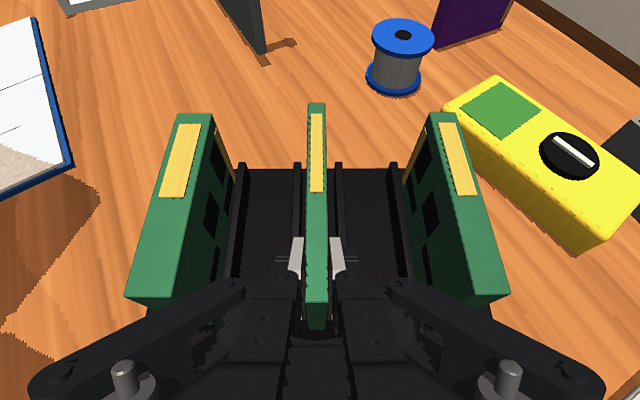

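```bash
cat > plan.py <<'E'
from h import *
rk=np.radians(62.7); er=np.array([np.cos(rk),np.sin(rk)]); M=np.array([547.8,-286.8]); g=M-er*39
ch=np.radians(83.0); e=np.array([np.cos(ch),np.sin(ch)]); n=np.array([-e[1],e[0]]); BAY=np.array([505.7,233.2])
qc=quat(tilt(ch,np.radians(45),-1))
def tgt(dx,dy=0): return BAY+e*(dx-39)+n*dy
E
python3 - <<'E'
from plan import *
bot.servo_line([*g,185],None,200); st()
bot.move_to([*tgt(-160),185],qc); st()
c=snap('wrist','w5')
E
```

```text
16.77 [ 529.6 -321.2  183.7] F [ 0.8  0.5 -1.6] w 8.7
18.12 [481.9  34.9 185. ] F [ 1.2  0.  -2.5] w 9.0
```

View pics/w5.png

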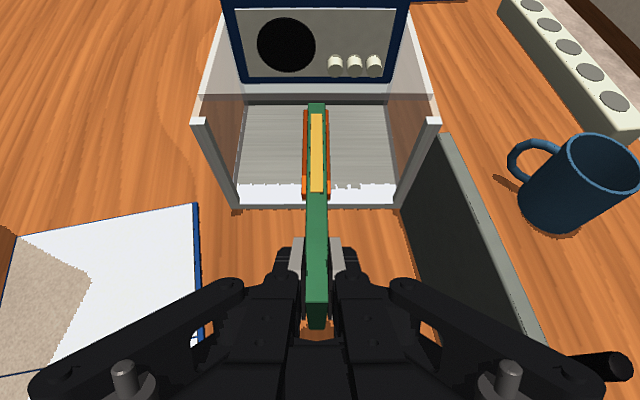

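```bash
python3 - <<'E'
from plan import *
c=load('w5'); im=c['image']; b,g_,r=[im[:,:,i].astype(int) for i in range(3)]
m=((g_-r>10)&(g_>60))|((r>150)&(g_>120)&(b<140)&(r-b>60))
uv=[]
for v in range(108,298,10):
    xs=[x for x in range(303,333) if m[v,x]]
    if xs: uv.append([(xs[0]+xs[-1])/2,v])
D=dep(c,uv); X=D-[*BAY,0]; q=np.c_[X[:,:2]@e,X[:,:2]@n,D[:,2]]
print(q.round(1).tolist())
Z=onz(c,uv,197)-[*BAY,0]; print(np.c_[Z[:,:2]@e,Z[:,:2]@n].round(1).tolist())
print(np.polyfit(q[:,0],q[:,2],1),np.polyfit(Z[:,:2]@e,Z[:,:2]@n,1))
for v in (103,302): 
    z=onz(c,[[316,v]],197)[0]-[*BAY,0]; print(v,z[:2]@e,z[:2]@n)
E
```

```text
[[-110.7, -0.1, 196.2], [-119.4, 0.2, 197.4], [-126.1, -0.1, 196.8], [-132.7, 0.2, 196.4], [-140.3, 0.2, 197.6], [-145.6, 0.3, 196.4], [-152.1, 0.3, 197.0], [-158.1, 1.0, 197.2], [-163.1, -0.2, 196.3], [-168.6, 0.3, 196.5], [-173.6, 0.1, 196.1], [-179.2, -0.3, 197.2], [-183.8, -0.3, 196.8], [-187.9, 0.2, 195.2], [-192.9, 0.4, 196.3], [-196.7, 0.2, 194.6], [-201.3, 0.4, 195.6], [-205.6, 0.2, 196.2], [-209.7, 0.2, 196.5]]
[[-111.5, -0.1], [-119.1, 0.2], [-126.3, -0.1], [-133.2, 0.2], [-139.8, 0.2], [-146.1, 0.3], [-152.1, 0.3], [-157.9, 1.0], [-163.5, -0.2], [-168.9, 0.3], [-174.1, 0.1], [-179.1, -0.3], [-184.0, -0.3], [-188.6, 0.2], [-193.1, 0.4], [-197.5, 0.2], [-201.7, 0.4], [-205.8, 0.2], [-209.8, 0.2]]
[1.15385129e-02 1.98353236e+02] [-0.00089407  0.02800356]
103 -107.62137383498934 0.16151906473058725
302 -215.18964333073617 0.44588379357728597
```

```bash
python3 - <<'E'
from plan import *
bot.servo_line([*tgt(-160,-.2),102],None,150); st()
print(bot.servo_line([*tgt(1,-.2),102],None,120,12)); st()
c=snap('wrist','w6')
E
```

```text
18.88 [482.   35.4 102.5] F [-0.  -0.5 -0.6] w 8.9
False
20.37 [501.4 195.  102. ] F [ 0.1  0.3 -1.6] w 8.8
```

View pics/w6.png

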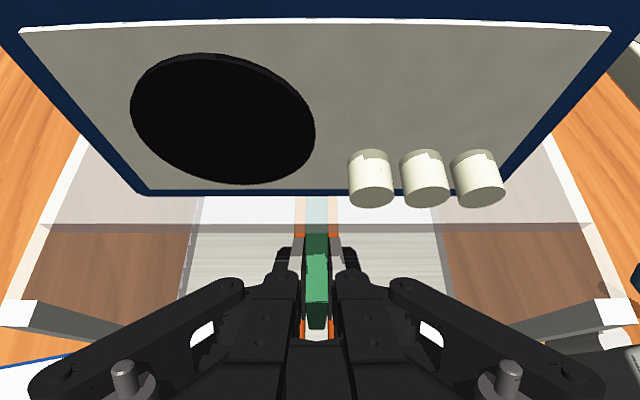

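```bash
python3 - <<'E'
from plan import *
print(bot.servo_line([*tgt(1,-.2),78],None,40,10)); st()
c=snap('wrist','w7'); c=snap('top','top7')
E
```

```text
True
20.95 [501.5 195.4  80.7] F [0.7 0.5 4.3] w 8.5
```

View pics/w7.png

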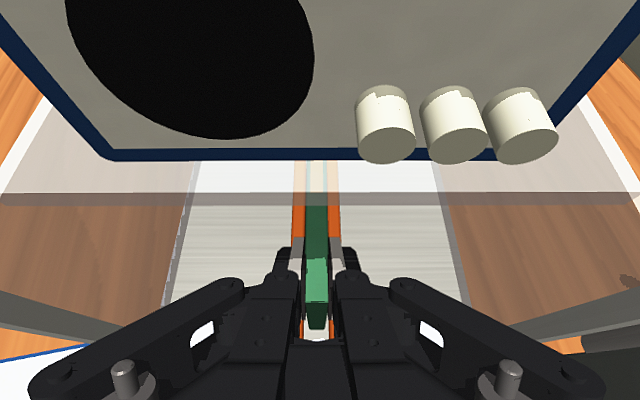

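```bash
python3 - <<'E'
from plan import *
bot.move_gripper(30); st()
s=bot.read_state(); f=rot(s['tool_rot']).as_matrix()[:,1]
print(bot.servo_line(list(s['ee_pos']-f*60),None,80,15)); st()
s=bot.read_state(); p=s['ee_pos']; print(bot.servo_line([*(p[:2]-e*70),p[2]+60],None,150)); st()
snap('wrist','w8'); snap('top','top8')
a=cv2.imread('pics/top8.png');cv2.imwrite('pics/top8a.png',cv2.resize(a[120:285,130:430],None,fx=2.66,fy=2.66,interpolation=cv2.INTER_CUBIC))
E
```

```text
21.38 [500.8 195.4  80.2] F [1.  0.6 0.4] w 29.9
False
22.28 [495.6 153.4 122.4] F [ 0.5 -0.5 -0.3] w 29.8
False
23.05 [486.9  84.3 181.9] F [0.2 0.8 0.1] w 30.2
```

View pics/w8.png

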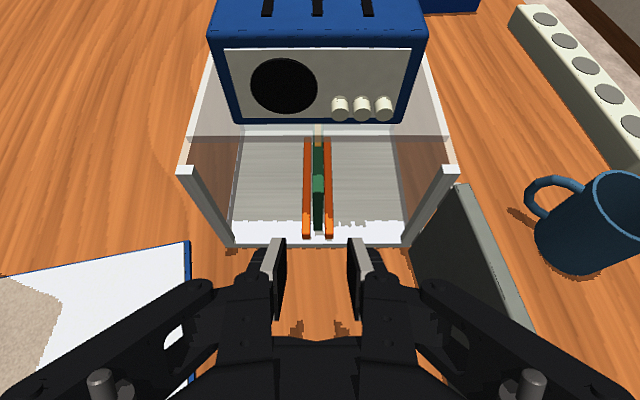

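View pics/top8a.png

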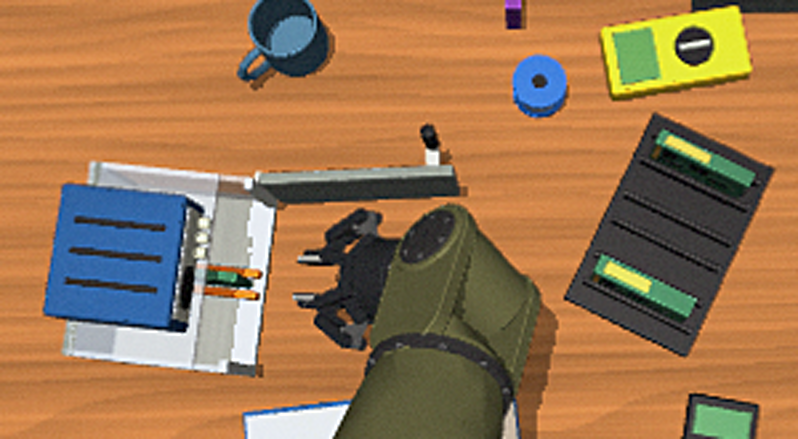

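```bash
python3 - <<'E'
from plan import *
c=load('w8'); im=c['image']
cv2.imwrite('pics/w8a.png',cv2.resize(im[115:250,270:370],None,fx=5.5,fy=4.4,interpolation=cv2.INTER_CUBIC))
b,g_,r=[im[:,:,i].astype(int) for i in range(3)]
m=((g_-r>8)&(g_>25))
for v in range(140,236,6):
    xs=[x for x in range(300,340) if m[v,x]]
    if xs:
        mid=(xs[0]+xs[-1])/2; X=dep(c,[[mid,v]])[0]; d=X-[*BAY,0]; z=onz(c,[[xs[0]-.5,v],[xs[-1]+.5,v]],92)-[*BAY,0]
        print(v,xs[0],xs[-1],'dep',(d[:2]@e).round(1),(d[:2]@n).round(1),X[2].round(1),'onz92',(z[:,:2]@e).round(1),(z[:,:2]@n).round(1))
E
```

```text
140 313 322 dep -33.3 0.3 134.5 onz92 [3.5 3.5] [ 4.8 -4.6]
146 313 322 dep -4.0 0.1 92.3 onz92 [-3.7 -3.7] [ 4.8 -4.5]
152 313 322 dep -10.8 0.1 92.0 onz92 [-10.8 -10.8] [ 4.7 -4.4]
158 313 322 dep -17.9 0.2 92.2 onz92 [-17.7 -17.7] [ 4.7 -4.4]
164 313 322 dep -24.0 0.2 91.5 onz92 [-24.4 -24.4] [ 4.7 -4.3]
170 313 322 dep -30.0 0.2 90.6 onz92 [-31. -31.] [ 4.6 -4.2]
176 312 323 dep -36.5 0.2 90.7 onz92 [-37.4 -37.4] [ 5.5 -5. ]
182 312 323 dep -43.2 0.3 91.3 onz92 [-43.7 -43.7] [ 5.4 -4.9]
188 312 323 dep -50.2 0.3 92.7 onz92 [-49.8 -49.8] [ 5.4 -4.8]
194 312 322 dep -54.1 0.7 89.2 onz92 [-55.8 -55.8] [ 5.4 -3.9]
200 314 333 dep -17.3 -6.7 15.1 onz92 [-61.6 -61.6] [  3.7 -13. ]
206 314 322 dep -53.9 -0.2 67.7 onz92 [-67.3 -67.3] [ 3.7 -3.8]
212 314 322 dep -54.2 -0.2 56.3 onz92 [-72.9 -72.9] [ 3.6 -3.7]
218 313 322 dep -54.2 0.2 43.7 onz92 [-78.4 -78.4] [ 4.4 -3.6]
224 301 334 dep -53.7 0.2 29.0 onz92 [-83.7 -83.8] [ 14.  -13.2]
230 300 334 dep -54.5 0.7 16.1 onz92 [-89. -89.] [ 14.7 -13. ]
```

View pics/w8a.png

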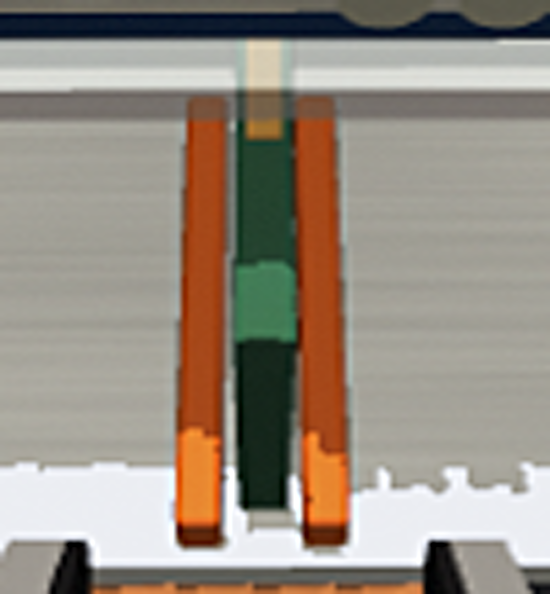

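```bash
python3 - <<'E'
from plan import *
c=load('top8'); T=lambda x,y:[130+x/2.66-.4,120+y/2.66-.4]
X=onz(c,[T(258,178),T(456,168)],138); d=X[1]-X[0]; print('door angle',(np.arctan2(d[1],d[0])-ch-np.pi/2)%(2*np.pi))
print(bot.finish_job())
E
```

```text
door angle 1.724758285799183
the job is handed in; nothing more can be done
None
```

The 10 mm module is standing between the orange rails in the test chamber, the door is wide open, and I handed the job in at about 23 s of the 64 s allowed. The hand-in reports no verdict, so what follows is what I measured.

- **Door:** I gripped the handle bar and swung the door in an arc. Measured from the last top view, it stands at about 1.72 rad, against the 1.22 needed.
- **Finding the module:** In the camera images the middle module measured about 10 mm thick, against about 16 and 20 mm for the outer two. I pinched only that one. The fingers read 9.3 mm, and they had read about 0.6 mm low on the 16 mm handle bar, so that agrees with 10 mm. I did not pinch the other two.
- **Placing:** I carried it in with the gripper tilted 45°, slid it in above the rails and lowered it until it touched the floor, then let go and backed out.
- **Last check of the module:** It sat about 1 mm from the bay centre along x and 0.2 mm across. Its top was at about 92 mm and its end face was vertical.
- **Rest of the bench:** In the last pictures the other two modules stand in their slots, the bystanders in view look undisturbed (I did not measure them), and the gripper is clear of everything.

No check failed. The one mismatch was lengths in the wrist images, which read about 2 mm short on the 110 mm module, within the camera's stated accuracy.

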